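# Open the lockable vacuum valve of the lamination stand

## Task

Open the lever valve of the vacuum station and leave it locked open: slide the lock on the lever outwards, away from the valve stem, to free it, swing the lever a quarter turn anticlockwise (seen from above) until it stops in line with the pipe, then slide the lock fully home towards the stem again. Let go, and leave the other things on the bench where they stand.

Things in the scene. Friction and masses are not known exactly. Their poses are not given: they have to be found in the camera images.
- station: Vacuum station screwed to the bench: base plate 120 x 300 mm, 43 mm pipe along its y axis, pipe axis 75 mm up, ball valve at the middle. Origin on the bench under the valve stem; z up. Closed lever points along +x, open along +y. At y = -120 to -260 mm a dial gauge (170 mm high) and an elbow; at y = 205 to 337 mm a clear catch pot (100 mm high).
- valve_stem (a point): Point on the lever's vertical turning axis, 144 mm above the bench; the nut and stem end stand up to 155 mm. Right under the lever (121 to 129 mm up) lies the fixed locking plate: a steel disc of 54 mm radius with two slots 20 mm wide, towards the station's +x and +y.
- lever (a joint): Angle (rad) of the flat steel lever about the stem: 0 = closed (along station +x), grows anticlockwise seen from above, 1.571 = fully open at its stop (along station +y, over the pipe). With the lock in a slot it has only about 0.04 rad of play and gives little more if forced; once free it needs about 0.6 N m and stays where it is left.
- lever_grip (a point): Centre of the top face of the lever's black grip sleeve, 160 mm from the stem; x points outwards along the lever, y across it. The sleeve is 84 mm long (118 to 202 mm from the stem), 32 mm wide and 19 mm high (125 to 144 mm above the bench). Under it is only free space, or the pipe (top 97 mm; saddle bolts to 105 mm) when open.
- lock (a joint): Travel (m) of the locking slide along the lever: 0 = fully home (tongue in a slot of the locking plate, lever locked), 0.022 = fully out, away from the stem. The tapered tongue leaves the slot at 0.018. Needs about 3 N and stays where it is left; it goes home only when the lever stands over a slot.
- lock_thumb (a point): Centre of the top of the slide's black upright thumb piece, 170 mm above the bench; x points outwards along the lever. The block is 28 mm high (142 to 170 mm up), 42 mm wide across the lever, 14 mm thick along it; 72 mm from the stem when home, 94 mm fully out. Its steel strap round the lever is 38 mm wide, 36 mm long, 122 to 142 mm up.
- reel: Bystander: white plastic reel standing up, 90 mm across, 70 mm high; origin under its middle.
- thread_cone: Bystander: brown cone of thread, 76 mm across, 128 mm high; origin under its middle.
- bowl: Bystander: white bowl, 110 mm across, 50 mm high; origin under its middle.
- spanner: Bystander: steel spanner lying flat, 210 mm long along its x axis, under 20 mm high; origin on the bench under its middle.

How it is judged:
By the outcome, as a careful person would: the job done as asked, in the order asked, and still so for the second after the job is handed in, with the robot touching nothing.
It also fails if it takes over 54 s, if anything falls off the work surface, if the arm or the gripper's body presses on something with over 40 N, if the wrist force passes 120 N, or if a joint passes its speed limit or range.

## Robot

A 7-joint arm with a two-finger parallel gripper is mounted at the origin on the work surface. World frame = base frame: x ahead of the robot, y to its left, z up, the work surface at z = 0. Lengths are in m, angles in rad, forces in N, time in s.
With the tool pointing down it reaches from about 0.425 to 0.925 m from the base axis. Payload 6.8 kg.
Tool frame: the origin (TCP) lies between the finger pads; the fingertips stand 22 mm ahead of it and the grasp point (between the pads) lies 3 mm ahead of it; z points along the fingers, y is the line along which they close (so a half turn about z gives the same grasp; the last joint's range is limited). The gripper opens to 85 mm and grips with 20 to 120 N. Pads are 22 mm wide; open, the fingers measure 114 mm over their backs; the gripper's body (76 mm by 85 mm) begins 54 mm behind the grasp point. The pads swing forward as they close: fully open they stand 13 mm farther back than shut.
Start: joints at [-1.434, 0.477, 0.022, 1.555, -0.011, 1.109, -0.083], TCP at [0.164, 0.655, 0.253] pointing down, gripper open.
Joint ranges: [-2.96, 2.96], [-0.34, 2.1], [-1.41, 1.46], [0.24, 2.44], [-1.37, 4.51], [0.17, 1.92], [-2.96, 2.96]. Speed limits (rad/s): [2.39, 2.39, 3.14, 3.14, 3.14, 3.14, 3.14].

## Interface

Orientations are given as a rotation vector (axis times angle).
In Python, from plant import robot, imaging, ticket gives the robot as it stands.
- The arm moves only by the tool arm_command, never from a script. Its argument "plan" is a list of rows, each an object with "translation": the shift along the tool's x, y, z in m, a list of three; "delta_rot": the turn, a rotation vector about the tool's x, y, z in rad, a list of three; "grip": the opening, from -1 (shut) to 1 (fully open). A call has 1 to 10 rows; each row shifts and turns the commanded pose from where the row before left it, along the tool's axes as they then stand; what a row does not reach is not made up. A row lasts 1/12 s, in which the tool goes at most 41.7 mm and 7.16 degrees, less where a joint would pass 70% of its speed; a pose out of reach is approached as far as the arm can. A call is refused whole if a number of a shift passes 0.0417 or a number of a turn 0.125, either way. A call with a gripper value outside its range is refused whole. The fingers move at their own pace and stop on an object; "squeeze" is the grip in N (left out, the last holds). Time passes only in rows, so rows that do not move let the fingers close. It gives the time, the measured TCP pose, the force, the opening and the grip force at its end, in the units of the state.
- robot.get_obs(): the state, without advancing time (a new reading comes with each control period).
- imaging.camera(name): name is "scene" or "top" or "wrist"; returns (picture, depth): 384x512x3 uint8, blue, green, red; 384x512 float32, m along the optical axis (not along the pixel's ray), 0 where there is no reading.
- imaging.camera_info(name): a dict with "fx", "fy", "cx", "cy" (pixels), "extrinsics" (4x4, takes a point from world to camera coordinates). Camera axes: x right, y up, looking along -z (the intrinsics and any distortion apply to the point x, -y, -z); pixel columns grow to the right and rows downward; lengths in m; the calibration is good to about 2 mm. The wrist camera is an equidistant fisheye: a pixel r from the principal point sees the ray r / f radians off the axis. A picture is of the moment at which its call begins: read the wrist's pose just before it. camera_info takes no time and is no camera call; for the wrist camera it gives the pose at the moment of the call.
- ticket.finish_job(): hands the job in; it is judged then, once.
The state is a dict: "time_s": time; "joint_pos": joint angles; "dq": joint speeds; "joint_efforts": joint torques, N m; "tool_pos": TCP position; "tcp_rot": TCP orientation; "wrist_force": force on the tool from outside, world axes, zero at the start; "torque": the same for the moment, N m; "grip_width": finger opening in m; "finger_force": force on a finger pad.
Only numpy, scipy, OpenCV 4.12 (cv2) and the standard library are available. Lean on these libraries where they do the work, as an engineer would, in place of code of your own. Each camera call takes 0.05 s, during which the arm holds its last target. There are 200 camera calls.

## Working session

There is one attempt and no reset: what is moved stays moved. The work goes in short steps, Python scripts to look and compute and a tool call to move; the robot and the scene stay as the last step left them, time stands still between calls to the robot, and variables do not carry over. Pictures are saved under pics/ and viewed, at most 10 in all, crops included, and the job is handed in when it is done.

Besides the shell and the picture viewer there is one more tool, called after ">>>" in YAML: its name, and indented under it one key for each argument. arm_command: Moves the arm, as the interface text tells. Its arguments: {"type":"object","properties":{"plan":{"type":"array","items":{"type":"object","properties":{"translation":{"type":"array","items":{"type":"number"}},"delta_rot":{"type":"array","items":{"type":"number"}},"grip":{"type":"number"}}}},"squeeze":{"type":"number"}},"required":["plan"]}

```bash
mkdir -p pics; cat > h.py <<'E'
import numpy as np, cv2
from scipy.spatial.transform import Rotation as R
from plant import robot, imaging, ticket
def snap(name,fn):
    info=imaging.camera_info(name); im,d=imaging.camera(name)
    cv2.imwrite(f'pics/{fn}.png',im); np.savez(f'pics/{fn}.npz',d=d,E=info['extrinsics'],K=[info[k] for k in('fx','fy','cx','cy')])
def px(fn,u,v,fish=False,r=1,z=None):
    f=np.load(f'pics/{fn}.npz'); d=f['d']; fx,fy,cx,cy=f['K']; E=np.linalg.inv(f['E'])
    a=d[max(0,v-r):v+r+1,max(0,u-r):u+r+1]; a=a[a>0]; D=np.median(a) if a.size else np.nan
    x,y=(u-cx)/fx,(v-cy)/fy
    if fish:
        t=np.hypot(x,y); k=np.tan(t)/t if t>1e-6 else 1; x*=k;y*=k
    ray=np.array([x,-y,-1.]); 
    if z is not None:
        w=E[:3,:3]@ray; D=(z-E[2,3])/w[2]
    return E[:3,:3]@(ray*D)+E[:3,3]
E
python3 - <<'E'
from h import *
o=robot.get_obs(); print(o)
snap('top','t0'); snap('scene','s0')
a=cv2.imread('pics/t0.png');b=cv2.imread('pics/s0.png')
print(imaging.camera_info('top'))
E
```

```text
{'time_s': 0.0, 'joint_pos': array([-1.43410527,  0.47779932,  0.02233602,  1.55644272, -0.01151241,
        1.10930345, -0.08311257]), 'dq': array([-0.00133439, -0.00028435, -0.00091489, -0.00018254,  0.00158886,
        0.00137223,  0.00087775]), 'joint_efforts': array([-1.74285557e-03, -5.96445715e+01,  1.60686426e+00, -2.81200433e+01,
        1.24821888e-02,  9.30712296e-03, -1.99038124e-05]), 'tool_pos': array([0.16346131, 0.65434211, 0.25232982]), 'tcp_rot': array([-3.83534426e-01, -3.11799093e+00,  2.86205266e-03]), 'wrist_force': array([1.39511863, 0.37832171, 0.50244808]), 'torque': array([ 0.05232492, -0.03096823, -0.02929896]), 'finger_force': 0.0, 'grip_width': 0.08532823630330223}
{'fx': 442.35264972294, 'fy': 442.35264972294, 'cx': 255.14280828340537, 'cy': 196.98988522316986, 'extrinsics': array([[ 0.00279312, -0.99998998, -0.00349806, -0.03089894],
       [ 0.99415531,  0.00239926,  0.10793266, -0.58416968],
       [-0.10792318, -0.00377908,  0.99415205, -1.07040411],
       [ 0.        ,  0.        ,  0.        ,  1.        ]])}
```

View pics/t0.png

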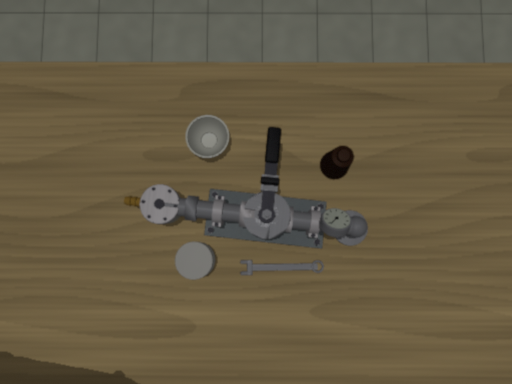

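View pics/s0.png

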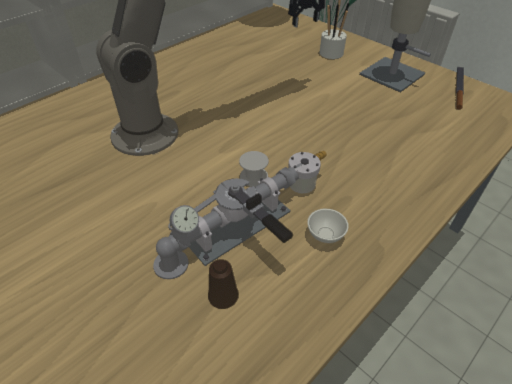

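The top view shows the stem at (267,214), the thumb piece at (270,181) and the grip at (273,145). The pot is on the left at (160,204), the gauge on the right at (337,220), the bowl at (208,138) and the cone at (340,162).

```bash
python3 - <<'E'
from h import *
for n,u,v,z in [('stem',267,214,.155),('thumb',270,181,.170),('gripc',273,146,.144),('gripend',274,129,.144),('pot',160,204,.1),('gauge',337,218,.17),('bowl',208,138,.05),('cone',343,157,.128),('reel',194,261,.07)]:
    print(n,px('t0',u,v).round(3),px('t0',u,v,z=z).round(3))
a=cv2.imread('pics/t0.png')[110:250,170:360]; cv2.imwrite('pics/t0c.png',cv2.resize(a,None,fx=4,fy=4,interpolation=cv2.INTER_CUBIC))
E
```

```text
stem [ 0.533 -0.056  0.154] [ 0.533 -0.056  0.155]
thumb [ 0.605 -0.062  0.169] [ 0.604 -0.062  0.17 ]
gripc [ 0.688 -0.07   0.144] [ 0.688 -0.07   0.144]
gripend [ 0.728 -0.072  0.143] [ 0.728 -0.072  0.144]
pot [0.56  0.192 0.101] [0.56  0.192 0.1  ]
gauge [ 0.525 -0.211  0.15 ] [ 0.524 -0.207  0.17 ]
bowl [0.74  0.093 0.007] [0.729 0.088 0.05 ]
cone [ 0.667 -0.231  0.127] [ 0.666 -0.231  0.128]
reel [0.427 0.115 0.069] [0.427 0.115 0.07 ]
```

View pics/t0c.png

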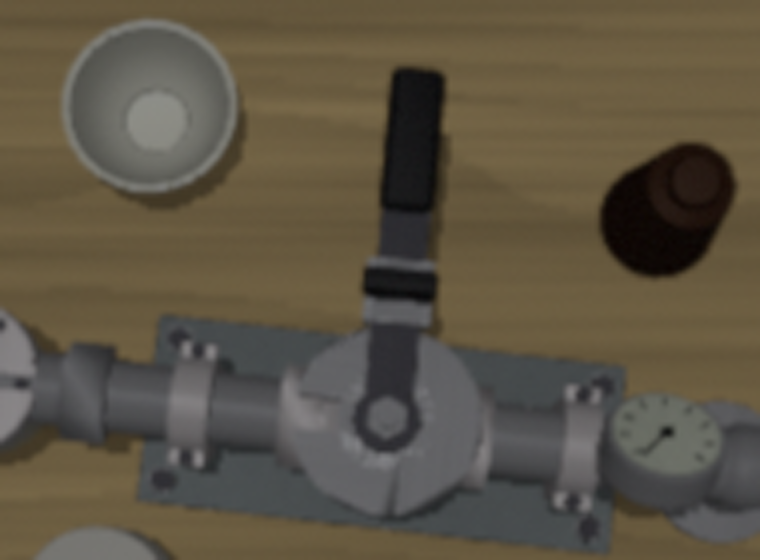

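>>> arm_command:
  plan:
    - {"translation": [-0.025,-0.0245,0],"delta_rot": [0,0,0],"grip": 1}
    - {"translation": [-0.025,-0.0245,0],"delta_rot": [0,0,0],"grip": 1}
    - {"translation": [-0.025,-0.0245,0],"delta_rot": [0,0,0],"grip": 1}
    - {"translation": [-0.025,-0.0245,0],"delta_rot": [0,0,0],"grip": 1}
    - {"translation": [-0.025,-0.0245,0],"delta_rot": [0,0,0],"grip": 1}
    - {"translation": [-0.025,-0.0245,0],"delta_rot": [0,0,0],"grip": 1}
    - {"translation": [-0.025,-0.0245,0],"delta_rot": [0,0,0],"grip": 1}
    - {"translation": [-0.025,-0.0245,0],"delta_rot": [0,0,0],"grip": 1}
    - {"translation": [-0.025,-0.0245,0],"delta_rot": [0,0,0],"grip": 1}
    - {"translation": [-0.025,-0.0245,0],"delta_rot": [0,0,0],"grip": 1}

```text
time_s: 0.93
tool_pos: [0.3472, 0.3548, 0.2531]
tcp_rot: [-0.384, -3.118, 0.001]
wrist_force: [0.8, 0.6, 0.4]
grip_width: 0.0856
finger_force: 0.0
```

>>> arm_command:
  plan:
    - {"translation": [-0.025,-0.0245,0],"delta_rot": [0,0,0],"grip": 1}
    - {"translation": [-0.025,-0.0245,0],"delta_rot": [0,0,0],"grip": 1}
    - {"translation": [-0.025,-0.0245,0],"delta_rot": [0,0,0],"grip": 1}
    - {"translation": [-0.025,-0.0245,0],"delta_rot": [0,0,0],"grip": 1}
    - {"translation": [-0.025,-0.0245,0],"delta_rot": [0,0,0],"grip": 1}
    - {"translation": [-0.025,-0.0245,0],"delta_rot": [0,0,0],"grip": 1}
    - {"translation": [-0.025,-0.0245,0],"delta_rot": [0,0,0],"grip": 1}
    - {"translation": [-0.025,-0.0245,0],"delta_rot": [0,0,0],"grip": 1}
    - {"translation": [-0.025,-0.0245,0],"delta_rot": [0,0,0],"grip": 1}
    - {"translation": [-0.025,-0.0245,0],"delta_rot": [0,0,0],"grip": 1}

```text
time_s: 1.77
tool_pos: [0.5303, 0.0567, 0.2531]
tcp_rot: [-0.383, -3.118, 0.0]
wrist_force: [0.2, 0.1, 0.5]
grip_width: 0.0852
finger_force: 0.0
```

>>> arm_command:
  plan:
    - {"translation": [-0.025,-0.0245,0],"delta_rot": [0,0,0],"grip": 1}
    - {"translation": [-0.025,-0.0245,0],"delta_rot": [0,0,0],"grip": 1}
    - {"translation": [-0.025,-0.0245,0],"delta_rot": [0,0,0],"grip": 1}
    - {"translation": [-0.025,-0.0245,0],"delta_rot": [0,0,0],"grip": 1}
    - {"translation": [0,0,0],"delta_rot": [0,0,0.12],"grip": 1}
    - {"translation": [0,0,0],"delta_rot": [0,0,0.12],"grip": 1}
    - {"translation": [0,0,0],"delta_rot": [0,0,0.12],"grip": 1}
    - {"translation": [0,0,0],"delta_rot": [0,0,0.12],"grip": 1}
    - {"translation": [0,0,0],"delta_rot": [0,0,0.12],"grip": 1}
    - {"translation": [0,0,0],"delta_rot": [0,0,0.12],"grip": 1}

```text
time_s: 2.6
tool_pos: [0.6029, -0.061, 0.2528]
tcp_rot: [-1.465, -2.778, 0.001]
wrist_force: [0.6, -0.2, -0.8]
grip_width: 0.0851
finger_force: 0.0
```

```bash
python3 -c "
from h import *
o=robot.get_obs();print(o['joint_pos'].round(3),o['wrist_force'])"
```

```text
[-0.444  0.407  0.587  1.758 -0.255  1.054  0.832] [ 0.57698468 -0.17482115 -0.81955183]
```

>>> arm_command:
  plan:
    - {"translation": [0,0,0],"delta_rot": [0,0,0.12],"grip": 1}
    - {"translation": [0,0,0],"delta_rot": [0,0,0.12],"grip": 1}
    - {"translation": [0,0,0],"delta_rot": [0,0,0.12],"grip": 1}
    - {"translation": [0,0,0],"delta_rot": [0,0,0.12],"grip": 1}
    - {"translation": [0,0,0],"delta_rot": [0,0,0.12],"grip": 1}
    - {"translation": [0,0,0],"delta_rot": [0,0,0.12],"grip": 1}
    - {"translation": [0,0,0],"delta_rot": [0,0,0.12],"grip": 1}
    - {"translation": [0,0,0],"delta_rot": [0,0,0.12],"grip": 1}
    - {"translation": [0,0,0],"delta_rot": [0,0,0.12],"grip": 1}
    - {"translation": [0,0,0],"delta_rot": [0,0,0.12],"grip": 1}

```text
time_s: 3.43
tool_pos: [0.6029, -0.0608, 0.253]
tcp_rot: [-2.778, -1.466, 0.001]
wrist_force: [0.7, 0.4, 0.9]
grip_width: 0.086
finger_force: 0.0
```

>>> arm_command:
  plan:
    - {"translation": [0,0,0],"delta_rot": [0,0,0.12],"grip": 1}
    - {"translation": [0,0,0],"delta_rot": [0,0,0.12],"grip": 1}
    - {"translation": [0,0,0],"delta_rot": [0,0,0.12],"grip": 1}
    - {"translation": [0,0,0],"delta_rot": [0,0,0.12],"grip": 1}
    - {"translation": [0,0,0],"delta_rot": [0,0,0.12],"grip": 1}
    - {"translation": [0,0,0],"delta_rot": [0,0,0.12],"grip": 1}
    - {"translation": [0,0,0],"delta_rot": [0,0,0.12],"grip": 1}
    - {"translation": [0,0,0],"delta_rot": [0,0,0.12],"grip": 1}
    - {"translation": [0,0,0],"delta_rot": [0,0,0.11],"grip": 1}
    - {"translation": [0,0,0],"delta_rot": [0,0,0],"grip": 1}

```text
time_s: 4.27
tool_pos: [0.603, -0.0606, 0.2526]
tcp_rot: [3.137, -0.152, -0.002]
wrist_force: [-0.0, 0.5, -0.1]
grip_width: 0.0851
finger_force: 0.0
```

```bash
python3 -c "
from h import *
snap('wrist','w0')
o=robot.get_obs();print(o['joint_pos'].round(3),o['wrist_force'],o['tool_pos'],R.from_rotvec(o['tcp_rot']).as_matrix().round(3))"
```

```text
[-0.778  0.621  1.156  1.776 -0.617  1.165 -1.092] [0.78520197 0.77903927 0.77454296] [ 0.60297299 -0.06073946  0.25269785] [[ 0.996 -0.091 -0.001]
 [-0.091 -0.996 -0.001]
 [-0.001  0.001 -1.   ]]
```

View pics/w0.png

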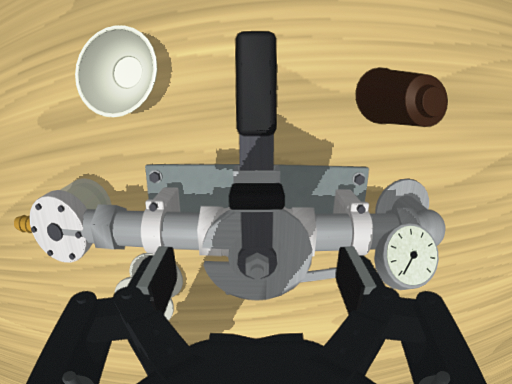

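The wrist view shows the thumb block at cols 230–284 and rows 183–209, and the stem nut at (257,263). The grip sleeve runs along col 257 from row 33 to row 133, so the tool is in line with the lever.

```bash
python3 -c "
from h import *
for n,u,v in [('thumb',257,189),('L',234,190),('R',280,190),('stem',257,260),('grip',256,80),('gripend',256,36)]:
    print(n,px('w0',u,v,True).round(4))
for n,u,v,z in [('thumbL',230,184,.17),('thumbR',284,184,.17)]: print(n,px('w0',u,v,True,z=z).round(4))
"
```

```text
thumb [ 0.6148 -0.0626  0.1605]
L [ 0.6159 -0.0454  0.1612]
R [ 0.6129 -0.0797  0.1619]
stem [ 0.5434 -0.0559  0.1468]
grip [ 0.6952 -0.0696  0.1428]
gripend [ 0.7294 -0.0729  0.143 ]
thumbL [ 0.6237 -0.044   0.17  ]
thumbR [ 0.62   -0.0825  0.17  ]
```

```bash
python3 -c "
from h import *
print(np.linalg.inv(imaging.camera_info('wrist')['extrinsics'])[:3,3])
for n,u,v in [('thumb',257,198),('thumb',257,203),('thumb',257,207),('L',234,203),('R',280,203),('stem',257,255),('stem',257,262),('stem',257,270)]:
    print(n,px('w0',u,v,True).round(4))
"
```

```text
[ 0.68778692 -0.06853557  0.37170238]
thumb [ 0.6106 -0.0622  0.1684]
thumb [ 0.6067 -0.0618  0.1685]
thumb [ 0.6036 -0.0615  0.1685]
L [ 0.6083 -0.045   0.1685]
R [ 0.6051 -0.0787  0.1685]
stem [ 0.5449 -0.0561  0.1407]
stem [ 0.5411 -0.0557  0.1465]
stem [ 0.5369 -0.0553  0.153 ]
```

>>> arm_command:
  plan:
    - {"translation": [0.002,0.001,0.02],"delta_rot": [0,0,0],"grip": 1}
    - {"translation": [0,0,0.02],"delta_rot": [0,0,0],"grip": 1}
    - {"translation": [0,0,0.02],"delta_rot": [0,0,0],"grip": 1}
    - {"translation": [0,0,0.015],"delta_rot": [0,0,0],"grip": 1}
    - {"translation": [0,0,0.012],"delta_rot": [0,0,0],"grip": 1}
    - {"translation": [0,0,0],"delta_rot": [0,0,0],"grip": 1}
  squeeze: 40

```text
time_s: 4.82
tool_pos: [0.6038, -0.0617, 0.164]
tcp_rot: [-3.138, 0.144, 0.006]
wrist_force: [-0.6, -0.0, 0.3]
grip_width: 0.0853
finger_force: 0.0
```

>>> arm_command:
  plan:
    - {"translation": [0,0,0],"delta_rot": [0,0,0],"grip": 0.2}
    - {"translation": [0,0,0],"delta_rot": [0,0,0],"grip": 0.1}
    - {"translation": [0,0,0],"delta_rot": [0,0,0],"grip": 0}
    - {"translation": [0,0,0],"delta_rot": [0,0,0],"grip": -0.2}
    - {"translation": [0,0,0],"delta_rot": [0,0,0],"grip": -0.3}
    - {"translation": [0,0,0],"delta_rot": [0,0,0],"grip": -0.3}
  squeeze: 40

```text
time_s: 5.32
tool_pos: [0.606, -0.0618, 0.1676]
tcp_rot: [-3.137, 0.146, -0.003]
wrist_force: [-0.5, 1.7, 6.2]
grip_width: 0.0412
finger_force: 41.2
```

>>> arm_command:
  plan:
    - {"translation": [0.004,0,0],"delta_rot": [0,0,0],"grip": -0.3}
    - {"translation": [0.005,0,0],"delta_rot": [0,0,0],"grip": -0.3}
    - {"translation": [0.005,0,0],"delta_rot": [0,0,0],"grip": -0.3}
    - {"translation": [0.005,0,0],"delta_rot": [0,0,0],"grip": -0.3}
    - {"translation": [0.003,0,0],"delta_rot": [0,0,0],"grip": -0.3}
    - {"translation": [0,0,0],"delta_rot": [0,0,0],"grip": -0.3}
    - {"translation": [0,0,0],"delta_rot": [0,0,0],"grip": -0.3}

```text
time_s: 5.9
tool_pos: [0.626, -0.0637, 0.1675]
tcp_rot: [-3.136, 0.147, 0.003]
wrist_force: [-7.5, 3.8, 11.8]
grip_width: 0.0416
finger_force: 41.9
```

```bash
python3 -c "
from h import *
snap('wrist','w1')
o=robot.get_obs();print(o['joint_pos'].round(3),o['wrist_force'],o['tool_pos'])"
```

```text
[-0.678  0.735  1.036  1.792 -0.728  1.054 -1.029] [-7.39022426  4.8916262  12.2181895 ] [ 0.6260095  -0.06371935  0.16750217]
```

View pics/w1.png

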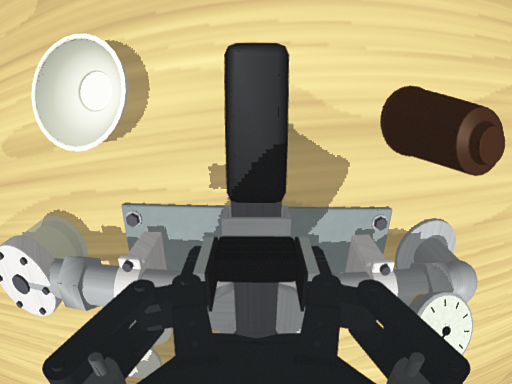

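The block moved out about 20 mm: the strap's outer edge is at row 218 and the sleeve starts at row 202. I'll pull a little more, up to the stop.

>>> arm_command:
  plan:
    - {"translation": [0.002,0,0],"delta_rot": [0,0,0],"grip": -0.3}
    - {"translation": [0.002,0,0],"delta_rot": [0,0,0],"grip": -0.3}
    - {"translation": [0,0,0],"delta_rot": [0,0,0],"grip": -0.3}

```text
time_s: 6.2
tool_pos: [0.6265, -0.0639, 0.1673]
tcp_rot: [-3.134, 0.146, 0.016]
wrist_force: [-21.5, 6.9, 20.9]
grip_width: 0.0416
finger_force: 43.1
```

>>> arm_command:
  plan:
    - {"translation": [-0.003,0,0],"delta_rot": [0,0,0],"grip": -0.3}
    - {"translation": [-0.0002,-0.0057,0],"delta_rot": [0,0,-0.06],"grip": -0.3}
    - {"translation": [-0.0002,-0.0057,0],"delta_rot": [0,0,-0.06],"grip": -0.3}
    - {"translation": [-0.0002,-0.0057,0],"delta_rot": [0,0,-0.06],"grip": -0.3}
    - {"translation": [-0.0002,-0.0057,0],"delta_rot": [0,0,-0.06],"grip": -0.3}
    - {"translation": [0,0,0],"delta_rot": [0,0,0],"grip": -0.3}

```text
time_s: 6.7
tool_pos: [0.6258, -0.0417, 0.1675]
tcp_rot: [-3.132, -0.235, 0.004]
wrist_force: [-8.1, 0.8, 10.0]
grip_width: 0.0412
finger_force: 41.7
```

```bash
cat > st.py <<'E'
from h import *
o=robot.get_obs(); p=o['tool_pos']-[.5335,-.0560,0]; M=R.from_rotvec(o['tcp_rot']).as_matrix()
print('r',np.hypot(*p[:2]).round(4),'ang',np.arctan2(p[1],p[0]).round(3),'yaw',np.arctan2(M[1,0],M[0,0]).round(3),'Ftool',(M.T@o['wrist_force']).round(1),'q',o['joint_pos'].round(2), o['torque'].round(2),p[2])
E
python3 st.py
```

```text
r 0.0934 ang 0.154 yaw 0.15 Ftool [ -7.9  -2.  -10. ] q [-0.69  0.7   0.98  1.8  -0.68  1.03 -0.86] [0.26 1.57 0.49] 0.16749976944622022
```

>>> arm_command:
  plan:
    - {"translation": [-0.0002,-0.0057,0],"delta_rot": [0,0,-0.06],"grip": -0.3}
    - {"translation": [-0.0002,-0.0057,0],"delta_rot": [0,0,-0.06],"grip": -0.3}
    - {"translation": [-0.0002,-0.0057,0],"delta_rot": [0,0,-0.06],"grip": -0.3}
    - {"translation": [-0.0002,-0.0057,0],"delta_rot": [0,0,-0.06],"grip": -0.3}
    - {"translation": [-0.0002,-0.0057,0],"delta_rot": [0,0,-0.06],"grip": -0.3}
    - {"translation": [-0.0002,-0.0057,0],"delta_rot": [0,0,-0.06],"grip": -0.3}
    - {"translation": [-0.0002,-0.0057,0],"delta_rot": [0,0,-0.06],"grip": -0.3}
    - {"translation": [-0.0002,-0.0057,0],"delta_rot": [0,0,-0.06],"grip": -0.3}
    - {"translation": [-0.0002,-0.0057,0],"delta_rot": [0,0,-0.06],"grip": -0.3}
    - {"translation": [-0.0002,-0.0057,0],"delta_rot": [0,0,-0.06],"grip": -0.3}

```text
time_s: 7.53
tool_pos: [0.6028, 0.0073, 0.1676]
tcp_rot: [2.924, 1.145, 0.002]
wrist_force: [-1.4, -3.5, 4.4]
grip_width: 0.0414
finger_force: 41.1
```

```bash
python3 st.py
```

```text
r 0.0939 ang 0.741 yaw 0.746 Ftool [-3.4  1.6 -4.4] q [-0.72  0.59  0.85  1.85 -0.55  0.94 -0.45] [-0.19  0.57 -0.6 ] 0.1675511313216317
```

>>> arm_command:
  plan:
    - {"translation": [0.0003,-0.0057,0],"delta_rot": [0,0,-0.06],"grip": -0.3}
    - {"translation": [-0.0002,-0.0057,0],"delta_rot": [0,0,-0.06],"grip": -0.3}
    - {"translation": [-0.0002,-0.0057,0],"delta_rot": [0,0,-0.06],"grip": -0.3}
    - {"translation": [-0.0002,-0.0057,0],"delta_rot": [0,0,-0.06],"grip": -0.3}
    - {"translation": [-0.0002,-0.0057,0],"delta_rot": [0,0,-0.06],"grip": -0.3}
    - {"translation": [-0.0002,-0.0057,0],"delta_rot": [0,0,-0.06],"grip": -0.3}
    - {"translation": [-0.0002,-0.0057,0],"delta_rot": [0,0,-0.06],"grip": -0.3}
    - {"translation": [-0.0002,-0.0057,0],"delta_rot": [0,0,-0.06],"grip": -0.3}
    - {"translation": [-0.0002,-0.0057,0],"delta_rot": [0,0,-0.06],"grip": -0.3}
    - {"translation": [-0.0002,-0.0057,0],"delta_rot": [0,0,-0.06],"grip": -0.3}

```text
time_s: 8.37
tool_pos: [0.5554, 0.0356, 0.1675]
tcp_rot: [2.453, 1.958, 0.003]
wrist_force: [3.6, -3.2, 2.5]
grip_width: 0.0416
finger_force: 40.8
```

```bash
python3 st.py
```

```text
r 0.0942 ang 1.336 yaw 1.347 Ftool [-2.3  4.2 -2.5] q [-0.73  0.47  0.72  1.96 -0.4   0.86 -0.02] [-0.49  0.16 -0.36] 0.16754807350350598
```

Continue gently to the stop.

>>> arm_command:
  plan:
    - {"translation": [0,-0.0048,0],"delta_rot": [0,0,-0.05],"grip": -0.3}
    - {"translation": [-0.0001,-0.0038,0],"delta_rot": [0,0,-0.04],"grip": -0.3}
    - {"translation": [0,-0.0028,0],"delta_rot": [0,0,-0.03],"grip": -0.3}
    - {"translation": [0,0,0],"delta_rot": [0,0,0],"grip": -0.3}

```text
time_s: 8.7
tool_pos: [0.5439, 0.0377, 0.1675]
tcp_rot: [2.332, 2.102, 0.002]
wrist_force: [2.7, -4.1, 5.1]
grip_width: 0.0408
finger_force: 41.2
```

```bash
python3 st.py
```

```text
r 0.0942 ang 1.46 yaw 1.467 Ftool [-3.8  3.1 -5.1] q [-0.73  0.44  0.7   1.99 -0.37  0.84  0.07] [-0.79  0.44  0.49] 0.16748853066740246
```

>>> arm_command:
  plan:
    - {"translation": [0,-0.0019,0],"delta_rot": [0,0,-0.02],"grip": -0.3}
    - {"translation": [0,-0.0019,0],"delta_rot": [0,0,-0.02],"grip": -0.3}
    - {"translation": [0,0,0],"delta_rot": [0,0,0],"grip": -0.3}
    - {"translation": [0,0,0],"delta_rot": [0,0,0],"grip": -0.3}

```text
time_s: 9.03
tool_pos: [0.5433, 0.0372, 0.1675]
tcp_rot: [2.291, 2.138, 0.008]
wrist_force: [12.3, -6.2, -5.8]
grip_width: 0.0415
finger_force: 43.3
```

```bash
python3 st.py
```

```text
r 0.0938 ang 1.466 yaw 1.502 Ftool [-5.3 12.6  5.9] q [-0.72  0.43  0.69  1.99 -0.36  0.83  0.1 ] [-1.26 -1.96 -0.75] 0.16753934587216104
```

>>> arm_command:
  plan:
    - {"translation": [0,0.003,0],"delta_rot": [0,0,0.035],"grip": -0.3}
    - {"translation": [-0.003,0,0],"delta_rot": [0,0,0],"grip": -0.3}
    - {"translation": [-0.004,0,0],"delta_rot": [0,0,0],"grip": -0.3}
    - {"translation": [-0.004,0,0],"delta_rot": [0,0,0],"grip": -0.3}
    - {"translation": [-0.004,0,0],"delta_rot": [0,0,0],"grip": -0.3}
    - {"translation": [0,0,0],"delta_rot": [0,0,0],"grip": -0.3}

```text
time_s: 9.53
tool_pos: [0.5427, 0.0246, 0.1674]
tcp_rot: [2.328, 2.107, 0.006]
wrist_force: [4.5, 1.0, 3.5]
grip_width: 0.0413
finger_force: 42.6
```

```bash
python3 st.py
```

```text
r 0.0811 ang 1.456 yaw 1.471 Ftool [ 1.4  4.4 -3.5] q [-0.7   0.44  0.7   1.99 -0.37  0.84  0.1 ] [ 0.13 -1.04 -0.05] 0.16737909138660784
```

>>> arm_command:
  plan:
    - {"translation": [-0.004,0,0],"delta_rot": [0,0,0],"grip": -0.3}
    - {"translation": [-0.004,0,0],"delta_rot": [0,0,0],"grip": -0.3}
    - {"translation": [-0.003,0,0],"delta_rot": [0,0,0],"grip": -0.3}
    - {"translation": [-0.002,0,0],"delta_rot": [0,0,0],"grip": -0.3}
    - {"translation": [0,0,0],"delta_rot": [0,0,0],"grip": -0.3}

```text
time_s: 9.95
tool_pos: [0.5417, 0.0153, 0.1674]
tcp_rot: [-2.326, -2.11, -0.01]
wrist_force: [4.6, 10.3, 4.3]
grip_width: 0.041
finger_force: 42.7
```

```bash
python3 st.py
```

```text
r 0.0717 ang 1.456 yaw 1.473 Ftool [10.7  3.5 -4.2] q [-0.68  0.43  0.69  1.99 -0.38  0.84  0.12] [ 2.03 -1.03 -0.37] 0.1673951438597406
```

>>> arm_command:
  plan:
    - {"translation": [-0.002,0,0],"delta_rot": [0,0,0],"grip": -0.3}
    - {"translation": [-0.001,0,0],"delta_rot": [0,0,0],"grip": -0.3}
    - {"translation": [0,0,0],"delta_rot": [0,0,0],"grip": -0.3}

```text
time_s: 10.2
tool_pos: [0.5416, 0.0151, 0.1674]
tcp_rot: [-2.322, -2.111, -0.013]
wrist_force: [4.2, 17.0, 6.1]
grip_width: 0.0412
finger_force: 42.8
```

```bash
python3 st.py
```

```text
r 0.0716 ang 1.457 yaw 1.476 Ftool [17.4  2.6 -6. ] q [-0.68  0.43  0.69  1.99 -0.38  0.84  0.13] [ 3.42 -1.05 -0.4 ] 0.16742364639447466
```

>>> arm_command:
  plan:
    - {"translation": [0.0035,0,0],"delta_rot": [0,0,0],"grip": -0.3}
    - {"translation": [0,0,0],"delta_rot": [0,0,0],"grip": 0.3}
    - {"translation": [0,0,0],"delta_rot": [0,0,0],"grip": 0.7}
    - {"translation": [0,0,0],"delta_rot": [0,0,0],"grip": 0.7}
    - {"translation": [0,0,0],"delta_rot": [0,0,0],"grip": 0.7}
    - {"translation": [0,0,-0.015],"delta_rot": [0,0,0],"grip": 0.7}
    - {"translation": [0,0,-0.025],"delta_rot": [0,0,0],"grip": 0.7}
    - {"translation": [0,0,-0.03],"delta_rot": [0,0,0],"grip": 0.7}
    - {"translation": [0,0,-0.03],"delta_rot": [0,0,0],"grip": 0.7}
    - {"translation": [0,0,0],"delta_rot": [0,0,0],"grip": 0.7}

```text
time_s: 11.03
tool_pos: [0.5421, 0.0108, 0.2712]
tcp_rot: [2.328, 2.104, 0.01]
wrist_force: [0.6, -0.2, 0.9]
grip_width: 0.0724
finger_force: 0.0
```

```bash
python3 st.py; python3 -c "
from h import *
snap('wrist','w2')"
```

```text
r 0.0674 ang 1.443 yaw 1.47 Ftool [-0.1  0.6 -0.9] q [-0.77  0.29  0.79  1.9  -0.24  1.04  0.01] [-0.03 -0.09 -0.  ] 0.2711883375840097
```

View pics/w2.png

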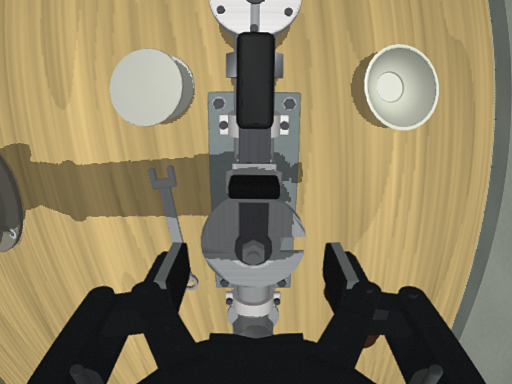

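The lever now points along the pipe, with its grip at col 256. The thumb block is at (254,187), close to the plate, and the stem is at (254,252). Next I'll check the distance and angle with numbers.

```bash
python3 -c "
from h import *
for v in (188,191,194,196): print('thumb',px('w2',254,v,True,r=0).round(4))
for v in (250,256,260): print('stem',px('w2',253,v,True,r=0).round(4))
print('grip',px('w2',256,80,True).round(4),px('w2',256,40,True).round(4))
"
```

```text
thumb [0.5427 0.0204 0.1693]
thumb [0.5424 0.0174 0.1678]
thumb [0.5421 0.0149 0.168 ]
thumb [0.542  0.0134 0.1685]
stem [ 0.5347 -0.0487  0.1467]
stem [ 0.5344 -0.0512  0.1535]
stem [ 0.5339 -0.0557  0.1534]
grip [0.5528 0.1038 0.1426] [0.5562 0.1374 0.1424]
```

```bash
python3 -c "
from h import *
print(ticket.finish_job())"
```

```text
the job is handed in; nothing more can be done
None
```

I slid the lock out, swung the lever to its open stop in line with the pipe, pushed the lock fully home, let go and handed the job in at about 11 s; the bystanders were not touched, and I don't have the judge's result.

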